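# Turn the doughnut carousel to the front

## Robot

A 6-joint arm with a two-finger parallel gripper is mounted at the origin on the work surface. World frame = base frame: x ahead of the robot, y to its left, z up, the work surface at z = 0. Lengths are in m, angles in rad, forces in N, time in s.
With the tool pointing down it reaches from about 0.375 to 0.9 m from the base axis. Payload 3.1 kg.
Tool frame: the origin (TCP) lies midway between the tips of the shut fingers; the grasp point (between the pads) lies 19 mm behind it; x points along the fingers, z is the direction in which the jaws open and shut, and the axes are right-handed (so a half turn about x gives the same grasp; the last joint's range is limited). The gripper opens to 85 mm and grips with 20 to 120 N. Pads are 22 mm wide; open, the fingers measure 114 mm over their backs; the gripper's body (76 mm by 85 mm) begins 54 mm behind the grasp point. The pads swing forward as they close: fully open they stand 13 mm farther back than shut.
Start: joints at [-1.524, 0.527, 1.433, -0, 1.181, -0.178], TCP at [0.14, -0.609, 0.231] pointing down, gripper open.
Joint ranges: [-3.08, 3.08], [-0.75, 2.2], [0.22, 2.44], [-1.43, 4.57], [0, 2.65], [-2.85, 2.85]. Speed limits (rad/s): [2.79, 2.79, 3.14, 3.14, 3.14, 3.14].

## Interface

Orientations are given as a unit quaternion [x, y, z, w].
In Python, from station import telemetry, optics, manip gives the robot as it stands.
- The arm moves only by the tool step_arm, never from a script. Its argument "commands" is a list of rows, each a list of 4 numbers: the shift along the tool's x, y, z in m, then the turn about the tool's x in rad. A call has 1 to 8 rows; each row is the pose to reach, as a shift and turn from the pose measured when the call began, along the tool's axes at that moment; what a row does not reach only later rows make up. A row lasts 1/12 s, in which the tool goes at most 41.7 mm and 7.16 degrees, less where a joint would pass 70% of its speed; a pose out of reach is approached as far as the arm can. A call with a gripper value outside its range is refused whole. "jaw" is the finger opening in m, from 0 to 0.0854, set as the call begins (left out, the last holds). The fingers move at their own pace and stop on an object; "grip_force" is the grip in N (left out, the last holds). Time passes only in rows, so rows that repeat a pose let the fingers close. It gives the time, the measured TCP pose, the force and the opening at its end, in the units of the state.
- telemetry.sense(): the state, without advancing time (a new reading comes with each control period).
- optics.snapshot(name): name is "scene" or "top" or "wrist"; returns the picture (420x560x3 uint8, red, green, blue); there is no depth.
- optics.camera_params(name): a dict with "mtx" (3x3 intrinsics, pixels), "k1" (the pictures are not rectified: a ray, as slopes to the right and down, at radius r is drawn at 1 + k1 r^2 times it, then the intrinsics apply), "origin" and "attitude" of the camera in the world. Camera axes: x right, y down, z forward; pixel columns grow to the right and rows downward; lengths in m; the calibration is good to about 2 mm. A picture is of the moment at which its call begins: read the wrist's pose just before it. camera_params takes no time and is no camera call; for the wrist camera it gives the pose at the moment of the call.
- manip.sign_off(): hands the job in, once; it reports no verdict.
The state is a dict: "t": time; "q": joint angles; "qd": joint speeds; "tau": joint torques, N m; "tcp_pos": TCP position; "tool_rot": TCP orientation; "force": force on the tool from outside, world axes, zero at the start; "ft_torque": the same for the moment, N m; "finger_gap": opening from 0.0 (shut) to 1.0 (fully open).
Only numpy, scipy, OpenCV 4.12 (cv2) and the standard library are available. Lean on these libraries where they do the work, as an engineer would, in place of code of your own. Each camera call takes 0.05 s, during which the arm holds its last target.

## Task

Turn the doughnut carousel by pushing the tabs on its rim with the fingertips until the chocolate doughnut stands at the front, right in line with the red pointer on the stand's foot, then move the hand clear and leave it at rest there. Do not touch or lift any doughnut, keep them all in their holders, and leave the coffee cup and the sugar shaker where they stand.

Things in the scene. Friction and masses are not known exactly. Their poses are not given: they have to be found in the camera images.
- stand: The carousel's fixed stand: round aluminium foot, 170 mm across, 12 mm thick, with a central column. A flat arm, at most 10 mm high, runs out from the foot along the counter and ends in a red pointer 183 to 226 mm from the axis. Origin: on the counter at the turning axis; z up, x points horizontally along the pointer, which is the front.
- front (a point): Where the chocolate doughnut belongs: a fixed point of the stand at the height of the disc's top (90 mm above the counter), 78 mm from the turning axis, straight towards the red pointer. Axes as the stand's.
- turntable: Cream disc, 260 mm across, 14 mm thick, top 90 mm above the counter. Turns either way about the vertical axis, no end stops; about 1 N at the rim moves it and it stops almost at once when not pushed. Four lime ring holders (75 mm inside, 8 mm high) sit 78 mm from the axis at 0, 90, 180, 270 degrees from its x axis. Origin: on the axis at the disc's top; z up, axes turn with it.
- tab0 (a point): One of six equal green tabs that stick straight out of the disc's rim every 60 degrees, this one on the turntable's x axis. Each is 10 mm wide, 28 mm tall (76 to 104 mm above the counter) and runs from the rim (130 mm from the axis) to 170 mm from it. A finger let down beside a tab, just outside the rim, can push it round. Point: middle of the tab, 150 mm from the axis; x outward.
- choc_mid (a point): The chocolate doughnut, dark brown icing on tan dough, 69 mm across and 29 mm high, 45 g, loose in one of the four holders (any of them), its top 119 mm above the counter. Point: its centre, half-way up.
- glaze1_mid (a point): A glazed doughnut, light tan all over, otherwise the same as the chocolate one: 69 mm across, 29 mm high, loose in another holder of the turntable. Point: its centre, half-way up.
- glaze2_mid (a point): Another glazed doughnut, light tan all over, otherwise the same as the chocolate one: 69 mm across, 29 mm high, loose in another holder of the turntable. Point: its centre, half-way up.
- glaze3_mid (a point): Another glazed doughnut, light tan all over, otherwise the same as the chocolate one: 69 mm across, 29 mm high, loose in another holder of the turntable. Point: its centre, half-way up.
- choc: The same chocolate doughnut; origin at the centre of its underside.
- glaze1: The same doughnut as glaze1_mid; origin at the centre of its underside.
- glaze2: The same doughnut as glaze2_mid; origin at the centre of its underside.
- glaze3: The same doughnut as glaze3_mid; origin at the centre of its underside.
- cup_mid (a point): Bystander: lidded white paper coffee cup with a cardboard sleeve, 78 mm across the lid, 92 mm high, standing loose on the counter beside the carousel. Point: its centre, half-way up.
- shaker_mid (a point): Bystander: glass sugar shaker with a steel cap, 62 mm across, 88 mm high, standing loose on the counter beside the carousel. Point: its centre, half-way up.
Things that resemble listed ones, but are neither listed nor needed, are in the scene too. Leave any pink or purple look-alike of the choc alone.

How it is judged:
By the outcome, as a careful person would: the job done as asked, in the order asked, and still so for the second after the job is handed in, with the robot touching nothing.
It also fails if it takes over 58 s, if anything falls off the work surface, if the arm or the gripper's body presses on something with over 40 N, if the wrist force passes 120 N, or if a joint passes its speed limit or range.

## Working session

There is one attempt and no reset: what is moved stays moved. The work goes in short steps, Python scripts to look and compute and a tool call to move; the robot and the scene stay as the last step left them, time stands still between calls to the robot, and variables do not carry over. Pictures are saved under pics/ and viewed, and the job is handed in when it is done.

Besides the shell and the picture viewer there is one more tool, called after "Call:" in YAML: its name, and indented under it one key for each argument. step_arm: Moves the arm, as the interface text tells. Its arguments: {"type":"object","properties":{"commands":{"type":"array","items":{"type":"array","items":{"type":"number"}}},"jaw":{"type":"number"},"grip_force":{"type":"number"}},"required":["commands"]}

```bash
mkdir -p pics; ls; cat > /dev/null; python3 - <<'E'
from station import telemetry, optics, manip
import cv2
s=telemetry.sense();print(s)
for n in ["scene","top","wrist"]:
    print(n,optics.camera_params(n))
    im=optics.snapshot(n);cv2.imwrite(f"pics/{n}0.png",im[:,:,::-1])
E
```

```text
pics
{'t': 0.0, 'q': array([-1.52351221e+00,  5.28447942e-01,  1.43392550e+00,  1.71227810e-05,
        1.18137220e+00, -1.78479806e-01]), 'qd': array([-2.89595868e-03, -8.76950379e-05, -3.39601907e-04, -1.67525367e-03,
        1.75439805e-03, -9.33285186e-04]), 'tau': array([-1.42501369e-03, -4.42356169e+01, -1.78023416e+01, -4.84140637e-04,
        8.29837401e-03,  7.73098407e-06]), 'tcp_pos': array([ 0.13991799, -0.6083993 ,  0.23033743]), 'tool_rot': array([ 0.44107421,  0.55363483, -0.43992209,  0.55263964]), 'force': array([0.68893777, 0.91767429, 0.36527412]), 'ft_torque': array([-0.0168816 , -0.01976315, -0.02742453]), 'finger_gap': 1.0043557548338657}
scene {'mtx': array([[530.23887245,   0.        , 280.49345139],
       [  0.        , 530.23887245, 211.77770381],
       [  0.        ,   0.        ,   1.        ]]), 'k1': -0.1496411230143579, 'origin': array([1.14182811, 0.27121596, 1.05073166]), 'attitude': array([ 0.51727628,  0.80249421, -0.24527285, -0.16813545])}
top {'mtx': array([[421.6456497 ,   0.        , 283.07502078],
       [  0.        , 421.6456497 , 211.60818546],
       [  0.        ,   0.        ,   1.        ]]), 'k1': -0.09593385494997264, 'origin': array([0.45660416, 0.01919862, 1.01952236]), 'attitude': array([ 0.71430369, -0.69805528,  0.02738954, -0.04169979])}
wrist {'mtx': array([[316.09225044,   0.        , 283.39738835],
       [  0.        , 316.09225044, 209.04555247],
       [  0.        ,   0.        ,   1.        ]]), 'k1': -0.00954796139861222, 'origin': array([ 0.20566029, -0.59345813,  0.37216451]), 'attitude': array([ 0.77560035, -0.61706673, -0.08314111,  0.1037319 ])}
```

View pics/scene0.png

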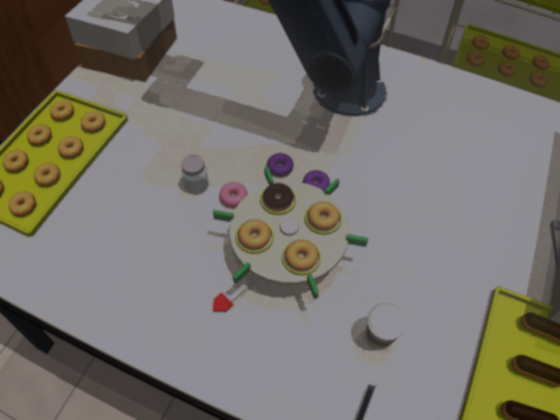

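View pics/top0.png

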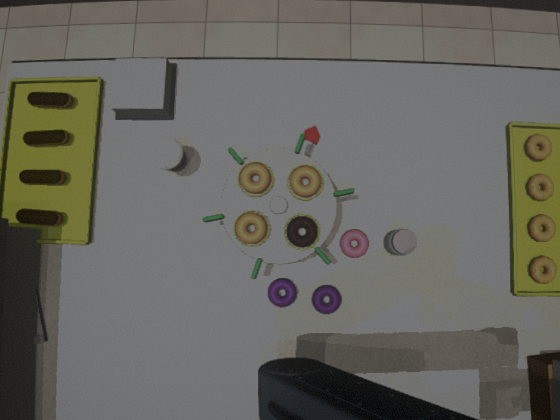

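View pics/wrist0.png

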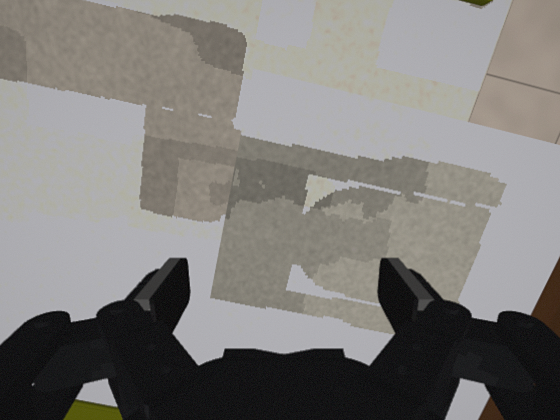

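The top view shows the carousel hub near (278,205), the chocolate doughnut near (302,231), and the pointer near (312,134). The scene view agrees, with the chocolate on the robot side and the pointer on the far side. I'll enlarge the top view to measure.

```bash
cat > h.py <<'E'
import numpy as np, cv2
from scipy.spatial.transform import Rotation as R
from station import telemetry, optics, manip
def ray(n,uv,z,P=None):
    P=P or optics.camera_params(n)
    uv=np.atleast_2d(np.array(uv,float))
    d=np.array([P['k1'],0,0,0])
    u=cv2.undistortPoints(uv.reshape(-1,1,2),P['mtx'],d).reshape(-1,2)
    r=np.c_[u,np.ones(len(u))]@R.from_quat(P['attitude']).as_matrix().T
    o=P['origin']; t=(z-o[2])/r[:,2]
    return o+r*t[:,None]
def proj(n,X,P=None):
    P=P or optics.camera_params(n)
    M=R.from_quat(P['attitude']).as_matrix().T
    X=np.atleast_2d(X)
    p,_=cv2.projectPoints(X.reshape(-1,1,3),cv2.Rodrigues(M)[0],-M@P['origin'],P['mtx'],np.array([P['k1'],0,0,0.]))
    return p.reshape(-1,2)
def crop(n,u0,v0,w,h,f,out,im=None):
    if im is None: im=optics.snapshot(n)[:,:,::-1]
    c=cv2.resize(np.ascontiguousarray(im[v0:v0+h,u0:u0+w]),None,fx=f,fy=f,interpolation=cv2.INTER_CUBIC)
    cv2.imwrite(out,c)
E
python3 - <<'E'
from h import *
im=cv2.imread('pics/top0.png')
crop('top',190,110,190,150,4,'pics/topc.png',im)
im=cv2.imread('pics/scene0.png')
crop('scene',190,140,190,150,4,'pics/scenec.png',im)
E
```

```text
(no output)
```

View pics/topc.png

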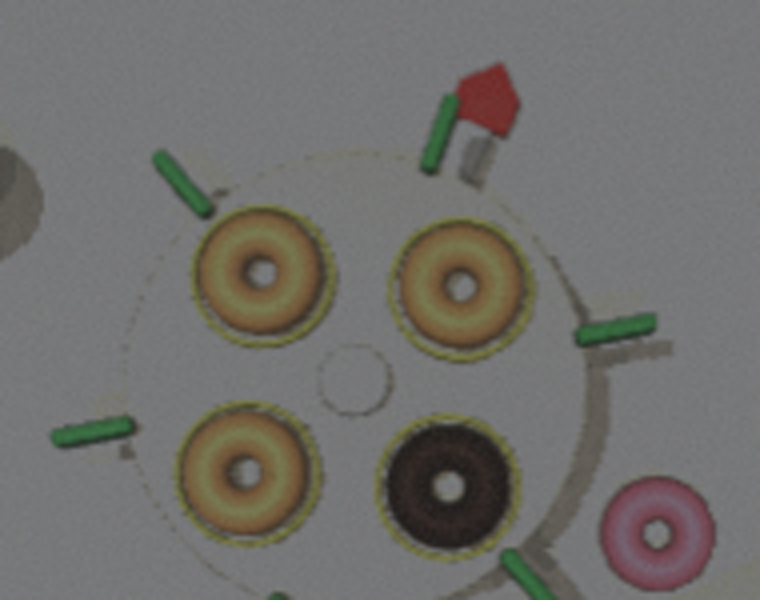

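View pics/scenec.png

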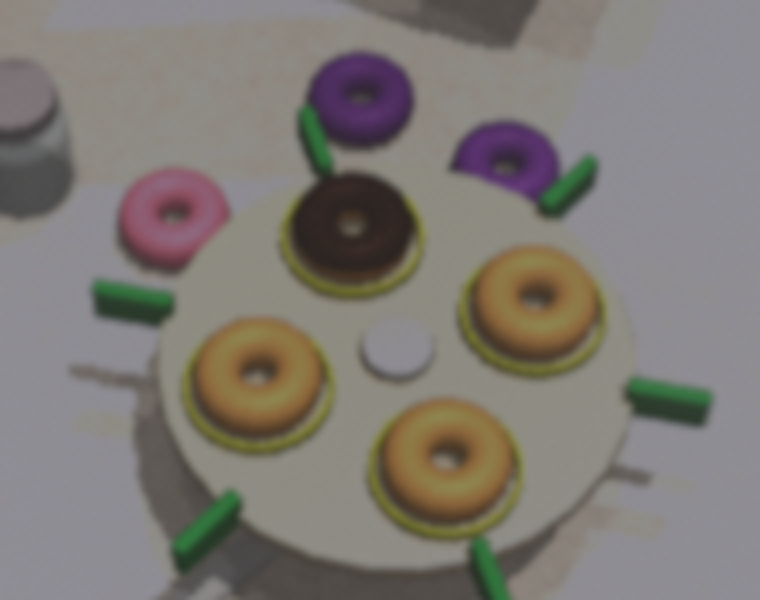

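```bash
cat > m.py <<'E'
from h import *
def full(c,u0=190,v0=110,f=4): c=np.array(c,float); return (c+.5)/f-.5+[u0,v0]
D=ray('top',full([(261,271),(461,286),(449,486),(246,473)]),.105)
C=D.mean(0); print('centre',C)
for d in D: v=d-C; print('dn',d.round(4),np.hypot(*v[:2]).round(4),np.degrees(np.arctan2(v[1],v[0])).round(2))
T=[((430,170),(450,98)),((208,212),(158,155)),((134,426),(54,438)),((580,337),(655,322)),((508,553),None)]
for a,b in T:
    if b is None: continue
    p=ray('top',full([a,b]),.104); 
    for q in p: v=q-C; print('tab',np.hypot(*v[:2]).round(4),np.degrees(np.arctan2(v[1],v[0])).round(2))
p=ray('top',full([(500,63),(458,92),(505,137),(520,102),(480,160),(487,137),(472,135),(460,178),(484,187)]),.01)
for q in p: v=q-C; print('ptr',q.round(4),np.hypot(*v[:2]).round(4),np.degrees(np.arctan2(v[1],v[0])).round(2))
for n,uv,z in [('top',(354,243),.105),('top',(282,292),.015),('top',(326,299),.015),('top',(402,241),.088),('top',(174,155),.09)]:
    print(uv,ray(n,[uv],z).round(3))
# scene check
def f2(c): return full(c,190,140)
D=ray('scene',f2([(258,375),(448,456),(536,304),(352,229)]),.112)
print('scene centre',D.mean(0))
im=cv2.imread('pics/scene0.png'); crop('',190,260,100,70,6,'pics/ptr.png',im)
im=cv2.imread('pics/top0.png'); crop('',280,115,60,50,10,'pics/ptr2.png',im)
E
python3 m.py
```

```text
centre [0.56205487 0.04994858 0.105     ]
dn [0.6204 0.1027 0.105 ] 0.0787 42.11
dn [ 0.6143 -0.0074  0.105 ] 0.0776 -47.66
dn [ 0.5045 -0.003   0.105 ] 0.0782 -137.42
dn [0.509  0.1075 0.105 ] 0.0783 132.69
tab 0.1236 -18.44
tab 0.166 -17.32
tab 0.1235 42.44
tab 0.1667 42.44
tab 0.1233 103.47
tab 0.1679 102.5
tab 0.1257 -78.24
tab 0.1678 -78.02
ptr [ 0.7705 -0.0318  0.01  ] 0.2239 -21.41
ptr [ 0.7515 -0.0062  0.01  ] 0.1976 -16.51
ptr [ 0.7238 -0.0355  0.01  ] 0.1829 -27.85
ptr [ 0.746  -0.0444  0.01  ] 0.2067 -27.15
ptr [ 0.709  -0.0204  0.01  ] 0.1629 -25.58
ptr [ 0.7235 -0.0245  0.01  ] 0.1778 -24.74
ptr [ 0.7246 -0.0153  0.01  ] 0.1751 -21.86
ptr [ 0.6975 -0.0084  0.01  ] 0.1475 -23.3
ptr [ 0.6922 -0.0231  0.01  ] 0.1493 -29.31
(354, 243) [[ 0.481 -0.116  0.105]]
(282, 292) [[0.364 0.039 0.015]]
(326, 299) [[ 0.35  -0.065  0.015]]
(402, 241) [[ 0.488 -0.225  0.088]]
(174, 155) [[0.671 0.29  0.09 ]]
scene centre [0.56637832 0.05069548 0.112     ]
```

View pics/ptr.png

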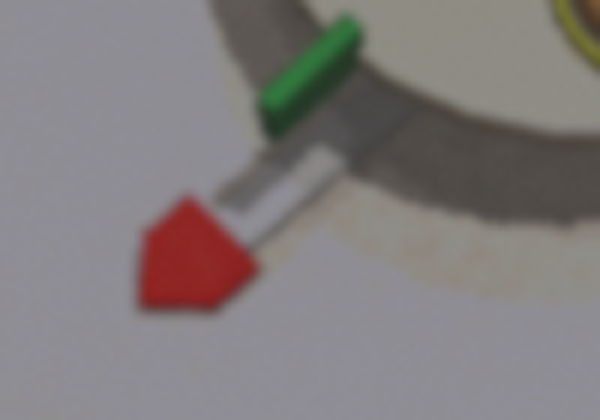

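View pics/ptr2.png

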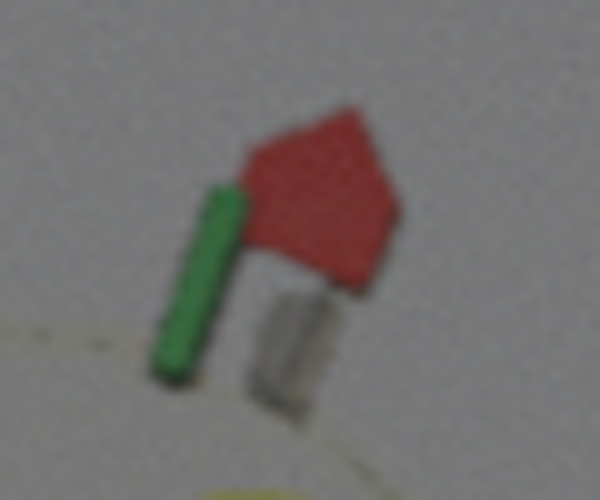

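```bash
cat > m2.py <<'E'
from h import *
from m import full
print('-----')
C=np.array([0.56637832,0.05069548])
names=['shL','tip','shR','baseR','baseL','armR','armL']
p=ray('scene',full([(140,240),(138,310),(215,310),(260,268),(187,195)],190,260,6),.01)[:,:2]
for q in p: v=q-C; print(q.round(4),np.hypot(*v).round(4),np.degrees(np.arctan2(v[1],v[0])).round(2))
for nm,v in [('tip-basemid',p[1]-(p[3]+p[4])/2),('base perp',p[4]-p[3]),('sh perp',p[0]-p[2]),('sideR',p[2]-p[3]),('sideL',p[0]-p[4]),('mid-C',p.mean(0)-C)]:
    print(nm,np.linalg.norm(v).round(4),np.degrees(np.arctan2(v[1],v[0])).round(2))
s=telemetry.sense(); print(R.from_quat(s['tool_rot']).as_matrix().round(3))
# red centroid both cams
for n,C in(('top',np.array([.56205,.04995])),('scene',C)):
    im=cv2.imread(f'pics/{n}0.png').astype(int); m=(im[:,:,2]>90)&(im[:,:,1]<70)&(im[:,:,0]<70)
    N,l,st,ce=cv2.connectedComponentsWithStats(m.astype(np.uint8))
    for k in range(1,N):
        if st[k,4]>30:
            q=ray(n,[ce[k]],.01)[0,:2]; v=q-C; print(n,ce[k],st[k,4],q,np.hypot(*v),np.degrees(np.arctan2(v[1],v[0])))
E
python3 m2.py | sed -n '/-----/,$p'
```

```text
-----
[ 0.7497 -0.0449] 0.2067 -27.54
[ 0.7741 -0.0328] 0.2239 -21.89
[ 0.7626 -0.008 ] 0.2048 -16.66
[ 0.7414 -0.0009] 0.1825 -16.43
[ 0.7268 -0.0378] 0.1832 -28.9
tip-basemid 0.0422 -18.51
base perp 0.0397 -111.62
sh perp 0.039 -109.29
sideR 0.0224 -18.58
sideL 0.024 -17.07
mid-C 0.1994 -22.27
[[-0.     0.975  0.224]
 [ 0.002  0.224 -0.975]
 [-1.     0.    -0.002]]
top [311.70810811 134.42162162] 185 [ 0.74737182 -0.02492216] 0.19987500450615867 -21.99927840815928
scene [221.61038961 303.26839827] 231 [ 0.74952162 -0.02391778] 0.19775896428362058 -22.166164241042665
```

Call:
step_arm:
  commands:
    - [0,0.03,-0.025,0]
    - [0,0.06,-0.05,0]
    - [0,0.09,-0.075,0]
    - [0,0.12,-0.1,0]
    - [0,0.15,-0.125,0]
    - [0,0.18,-0.15,0]
    - [0,0.21,-0.175,0]
    - [0,0.24,-0.2,0]
  jaw: 0
  grip_force: 20

```text
t: 0.82
tcp_pos: [0.3297, -0.3582, 0.2309]
tool_rot: [0.441, 0.553, -0.44, 0.553]
force: [1.1, -0.1, 0.0]
finger_gap: -0.0
```

Call:
step_arm:
  commands:
    - [0,0.03,-0.025,0]
    - [0,0.06,-0.05,0]
    - [0,0.09,-0.075,0]
    - [0,0.12,-0.1,0]
    - [0,0.15,-0.125,0]
    - [0,0.18,-0.15,0]
    - [0,0.21,-0.175,0]
    - [0,0.24,-0.2,0]

```text
t: 1.48
tcp_pos: [0.5197, -0.1077, 0.2312]
tool_rot: [0.441, 0.554, -0.44, 0.552]
force: [0.6, -1.3, 0.4]
finger_gap: -0.003
```

Call:
step_arm:
  commands:
    - [0,0.037,-0.031,-0.05]
    - [0,0.074,-0.062,-0.1]
    - [0,0.111,-0.093,-0.15]
    - [0,0.148,-0.124,-0.2]
    - [0,0.185,-0.155,-0.24]
    - [0,0.222,-0.186,-0.28]
    - [0,0.222,-0.186,-0.28]
    - [0,0.222,-0.186,-0.28]

```text
t: 2.15
tcp_pos: [0.6981, 0.1301, 0.2307]
tool_rot: [0.36, 0.61, -0.355, 0.61]
force: [0.0, 0.1, 0.8]
finger_gap: -0.001
```

```bash
python3 - <<'E'
from h import *
s=telemetry.sense(); M=R.from_quat(s['tool_rot']).as_matrix()
C=np.array([.562,.05]); v=s['tcp_pos'][:2]-C
print(s['tcp_pos'],M.round(3).tolist(),np.hypot(*v),np.degrees(np.arctan2(v[1],v[0])),'psi',np.degrees(np.arctan2(M[1,2],M[0,2])), s['q'].round(2))
print(optics.camera_params('wrist'))
cv2.imwrite('pics/wrist1.png',optics.snapshot('wrist')[:,:,::-1])
E
```

```text
[0.69807235 0.13010691 0.23069728] [[0.004, 0.872, 0.489], [0.006, 0.489, -0.872], [-1.0, 0.006, -0.003]] 0.1579012353370633 30.485671746020657 psi -60.7047927515212 [0.02 0.65 1.2  0.01 1.29 1.08]
{'mtx': array([[316.09225044,   0.        , 283.39738835],
       [  0.        , 316.09225044, 209.04555247],
       [  0.        ,   0.        ,   1.        ]]), 'k1': -0.00954796139861222, 'origin': array([0.75640006, 0.1623193 , 0.37281376]), 'attitude': array([ 0.85583222, -0.50057779, -0.06664812,  0.11194251])}
```

View pics/wrist1.png

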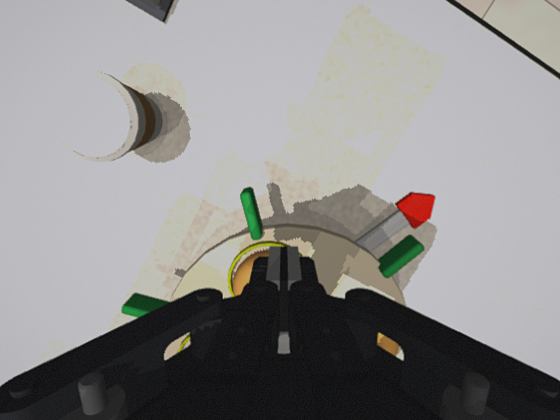

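```bash
python3 - <<'E'
from h import *
im=cv2.imread('pics/wrist1.png'); crop('',340,170,130,110,6,'pics/w1c.png',im)
C=np.array([.562,.05])
for uv,z in [((258,237),.104),((247,189),.104),((383,272),.104),((420,240),.104)]:
    q=ray('wrist',[uv],z)[0,:2];v=q-C;print(uv,q.round(4),np.hypot(*v).round(4),np.degrees(np.arctan2(v[1],v[0])).round(2))
E
```

```text
(258, 237) [0.6569 0.1314] 0.125 40.62
(247, 189) [0.6911 0.1604] 0.1699 40.54
(383, 272) [0.6832 0.0136] 0.1266 -16.71
(420, 240) [0.726  0.0022] 0.1708 -16.25
```

View pics/w1c.png

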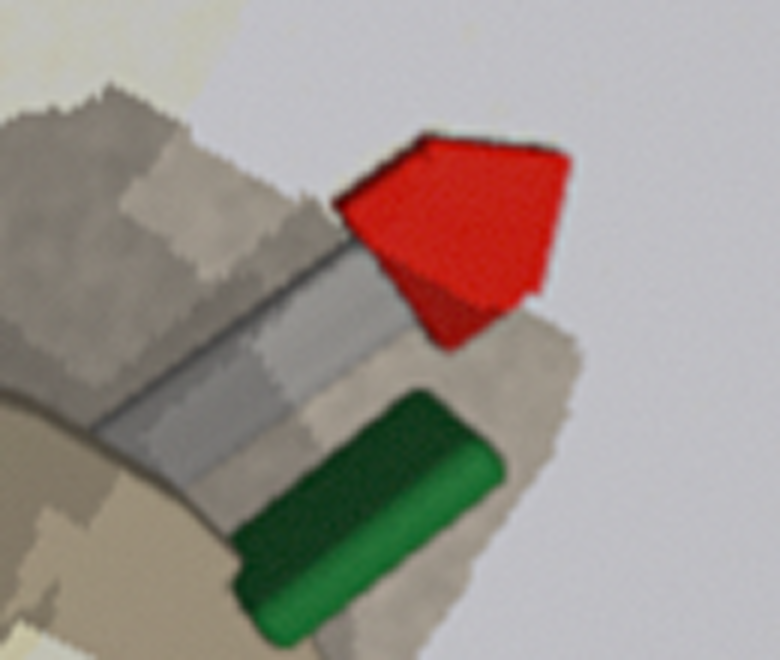

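Call:
step_arm:
  commands:
    - [0.03,-0.006,0.002,0]
    - [0.06,-0.006,0.002,0]
    - [0.09,-0.006,0.002,0]
    - [0.11,-0.006,0.002,0]
    - [0.13,-0.006,0.002,0]
    - [0.145,-0.006,0.002,0]
    - [0.148,-0.006,0.002,0]
    - [0.148,-0.006,0.002,0]

```text
t: 2.87
tcp_pos: [0.6899, 0.1217, 0.0808]
tool_rot: [0.358, 0.612, -0.358, 0.608]
force: [-0.1, -0.3, 0.2]
finger_gap: -0.001
```

```bash
cat > look.py <<'E'
import sys
from h import *
s=telemetry.sense(); M=R.from_quat(s['tool_rot']).as_matrix()
C=np.array([.562,.05]); v=s['tcp_pos'][:2]-C
print(s['t'],s['tcp_pos'].round(4),s['force'].round(1),'r',np.hypot(*v).round(4),'th',np.degrees(np.arctan2(v[1],v[0])).round(2),'psi',np.degrees(np.arctan2(M[1,2],M[0,2])).round(2), s['q'].round(2))
k=sys.argv[1]
a=cv2.resize(np.ascontiguousarray(optics.snapshot('top')[100:300,150:430,::-1]),None,fx=2.8,fy=2.8,interpolation=cv2.INTER_CUBIC)
cv2.imwrite(f'pics/t{k}.png',a)
E
python3 look.py 2
```

```text
2.8667 [0.6899 0.1217 0.0808] [-0.1 -0.3  0.2] r 0.1467 th 29.28 psi -60.82 [0.01 0.8  1.33 0.   1.01 1.07]
```

View pics/t2.png

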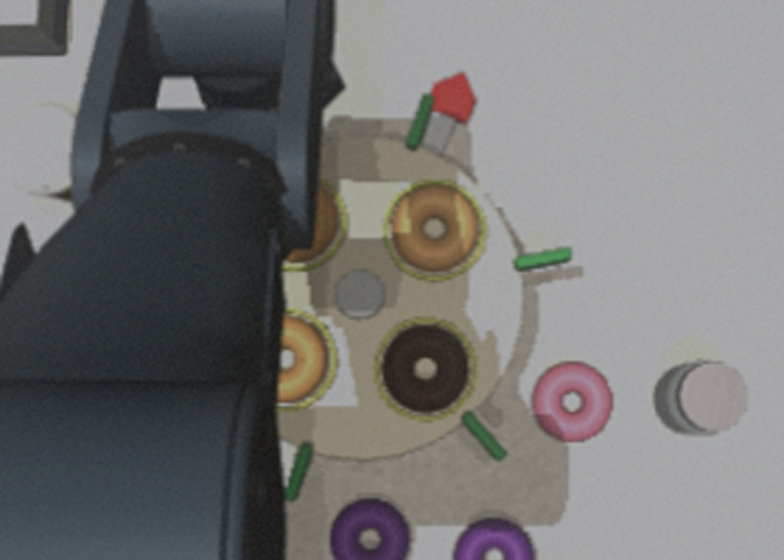

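Call:
step_arm:
  commands:
    - [0,0.006,-0.008,-0.052]
    - [0,0.005,-0.016,-0.105]
    - [0,0.004,-0.024,-0.157]
    - [0,0.003,-0.032,-0.209]
    - [0,0.001,-0.04,-0.262]
    - [0,-0.002,-0.047,-0.314]
    - [0,-0.004,-0.055,-0.366]
    - [0,-0.007,-0.062,-0.419]

```text
t: 3.58
tcp_pos: [0.6563, 0.1726, 0.0849]
tool_rot: [0.224, 0.67, -0.221, 0.672]
force: [1.0, -0.9, 0.3]
finger_gap: -0.002
```

```bash
python3 look.py 3
```

```text
3.5833 [0.6563 0.1726 0.0849] [ 1.  -0.9  0.3] r 0.1547 th 52.42 psi -36.65 [0.09 0.77 1.4  0.   0.97 0.73]
```

View pics/t3.png

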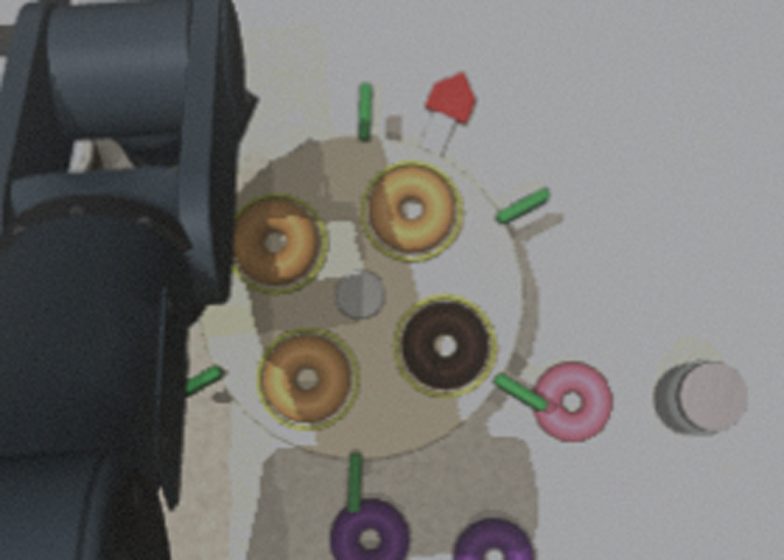

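Call:
step_arm:
  commands:
    - [0.001,-0.002,-0.011,-0.07]
    - [0.002,-0.003,-0.021,-0.14]
    - [0.003,-0.005,-0.032,-0.209]
    - [0.003,-0.008,-0.042,-0.279]
    - [0.003,-0.011,-0.052,-0.349]
    - [0.003,-0.015,-0.062,-0.419]
    - [0.003,-0.02,-0.072,-0.489]
    - [0.003,-0.025,-0.081,-0.559]

```text
t: 4.3
tcp_pos: [0.5762, 0.202, 0.0837]
tool_rot: [0.028, 0.704, -0.025, 0.709]
force: [1.3, -0.1, 0.2]
finger_gap: -0.0
```

```bash
python3 look.py 4
```

```text
4.3 [0.5762 0.202  0.0837] [ 1.3 -0.1  0.2] r 0.1527 th 84.67 psi -4.37 [0.15 0.7  1.59 0.   0.85 0.23]
```

View pics/t4.png

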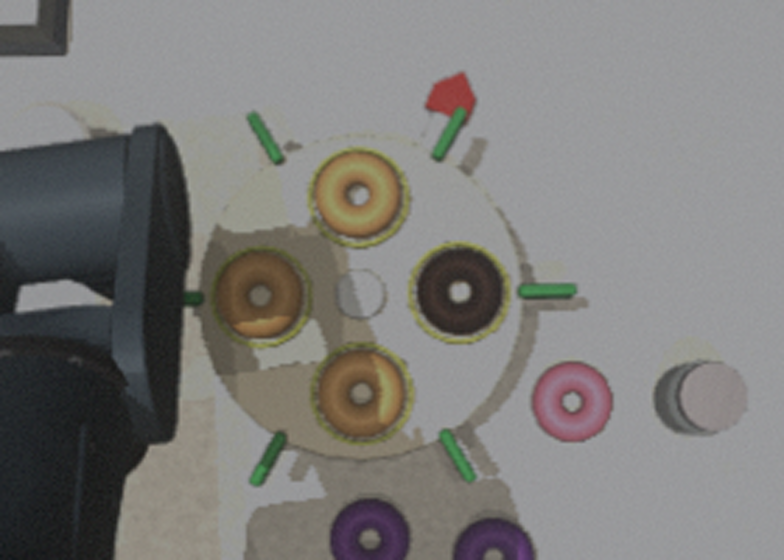

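```bash
cat > ang.py <<'E'
from h import *
def ang(pts,u0=150,v0=100,f=2.8):  # four doughnuts, choc first
    uv=(np.array(pts,float)+.5)/f-.5+[u0,v0]
    D=ray('top',uv,.105)[:,:2]; C=D.mean(0); v=D-C
    a=np.degrees(np.arctan2(v[:,1],v[:,0])); print('C',C.round(4),'r',np.hypot(*v.T).round(4),'ang',a.round(2))
    z=np.exp(4j*np.radians(a)).mean(); ph=np.degrees(np.angle(z))/4
    k=round((a[0]-ph)/90); print('choc',ph+90*k)
    return C
E
python3 - <<'E'
from ang import *
ang([(459,291),(359,194),(260,295),(361,393)])
im=cv2.imread('pics/t3.png'); cv2.imwrite('pics/p3.png',cv2.resize(im[50:180,380:520],None,fx=4,fy=4))
E
```

```text
C [0.562 0.05 ] r [0.0775 0.0783 0.078  0.078 ] ang [ -87.7     1.82   92.5  -177.8 ]
choc -87.79391911991678
```

View pics/p3.png

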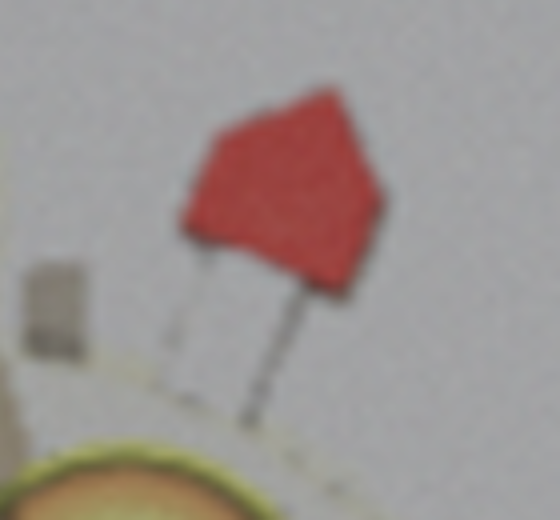

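```bash
python3 - <<'E'
from h import *
from scipy.optimize import least_squares
C=np.array([.562,.05])
def P(l): 
    l=(np.array(l,float)+.5)/4-.5+[380,50]; l=(l+.5)/2.8-.5+[150,100]; return ray('top',l,.01)[:,:2]
p=P([(330,88),(218,135),(385,200),(345,297),(185,228)])
v=p-C; print(np.hypot(*v.T).round(4),np.degrees(np.arctan2(v[:,1],v[:,0])).round(2))
e=P([(205,250),(172,370),(300,290),(248,420)])
v=e-C; print(np.hypot(*v.T).round(4),np.degrees(np.arctan2(v[:,1],v[:,0])).round(2))
m=((e[0]+e[2])/2,(e[1]+e[3])/2)
d=e[0]-e[1]+e[2]-e[3]; print('arm dir',np.degrees(np.arctan2(d[1],d[0])))
# symmetric model fit
def f(x,fixC=True):
    a,w,s,cx,cy=x; c,sn=np.cos(a),np.sin(a)
    M=np.array([[.226,0],[s,w],[s,-w],[.183,-w],[.183,w]])@np.array([[c,sn],[-sn,c]])+[cx,cy]
    return np.r_[(M-p).ravel()/.001,(np.array([cx,cy])-C)/.0015]
r=least_squares(f,[-.37,.02,.205,*C]); print(np.degrees(r.x[0]),r.x,r.fun.round(1))
ps=p
# scene points
sc=ray('scene',(np.array([(138,310),(215,310),(140,240),(187,195),(260,268)])+.5)/6-.5+[190,260],.01)[:,:2]
# order tip, shL(+y) ... 
p=np.array([sc[0],sc[1],sc[2],sc[3],sc[4]])
r=least_squares(f,[-.37,.02,.205,*C]); print(np.degrees(r.x[0]),r.x,r.fun.round(1))
E
```

```text
[0.2243 0.2058 0.2065 0.1831 0.1836] [-21.44 -16.24 -27.2  -28.   -16.03]
[0.1802 0.1524 0.1799 0.1488] [-17.82 -18.53 -25.02 -25.99]
arm dir -17.35010251630154
-21.582677433456425 [-0.37668878  0.01940291  0.20610373  0.56096251  0.04977762] [ 0.3 -1.4  0.1 -0.4 -0.2  0.3  0.3  0.4 -0.2  1.2 -0.7 -0.1]
-21.314147833960444 [-0.37200206  0.0196807   0.20671363  0.56344949  0.04834849] [-0.1 -1.   0.6 -0.4 -0.8 -0.2  0.   1.3 -0.3  1.1  1.  -1.1]
```

Call:
step_arm:
  commands:
    - [0.001,0,-0.011,-0.065]
    - [0.001,-0.001,-0.021,-0.135]
    - [0.002,-0.003,-0.032,-0.2]
    - [0.002,-0.006,-0.042,-0.27]
    - [0.002,-0.009,-0.052,-0.34]
    - [0.002,-0.013,-0.062,-0.405]
    - [0.002,-0.018,-0.072,-0.475]
    - [0.002,-0.023,-0.081,-0.545]

```text
t: 5.02
tcp_pos: [0.4923, 0.1851, 0.0827]
tool_rot: [-0.165, 0.685, 0.166, 0.69]
force: [0.9, 0.4, 1.5]
finger_gap: -0.0
```

```bash
python3 look.py 5
```

```text
5.0167 [0.4923 0.1851 0.0827] [0.9 0.4 1.5] r 0.152 th 117.29 psi 27.08 [ 0.15  0.62  1.81  0.    0.7  -0.33]
```

View pics/t5.png

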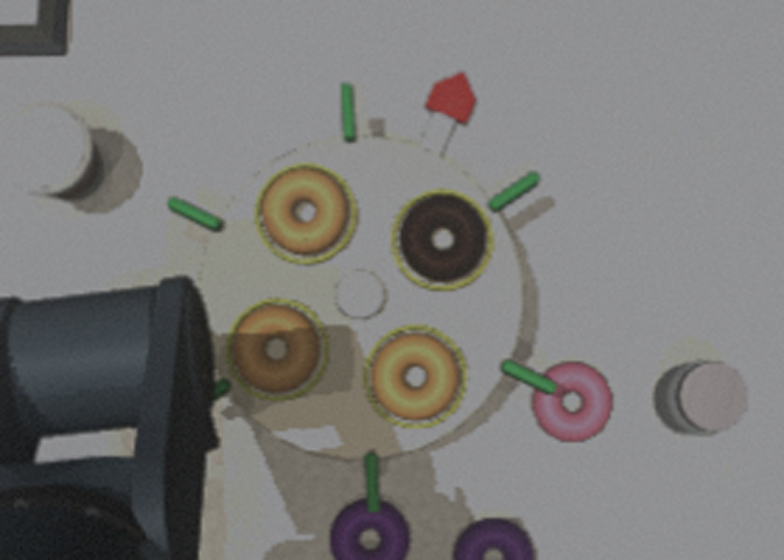

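Call:
step_arm:
  commands:
    - [0,0.001,-0.009,-0.061]
    - [0,0,-0.019,-0.122]
    - [0,-0.002,-0.028,-0.183]
    - [0,-0.003,-0.037,-0.244]
    - [0,-0.006,-0.046,-0.305]
    - [0,-0.009,-0.055,-0.367]
    - [0,-0.013,-0.063,-0.428]
    - [0,-0.017,-0.072,-0.489]

```text
t: 5.73
tcp_pos: [0.4351, 0.136, 0.0831]
tool_rot: [-0.327, 0.624, 0.328, 0.629]
force: [1.3, 0.7, -0.1]
finger_gap: -0.001
```

```bash
python3 look.py 6
```

```text
5.7333 [0.4351 0.136  0.0831] [ 1.3  0.7 -0.1] r 0.1533 th 145.86 psi 55.19 [ 0.05  0.57  1.98  0.01  0.58 -0.91]
```

View pics/t6.png

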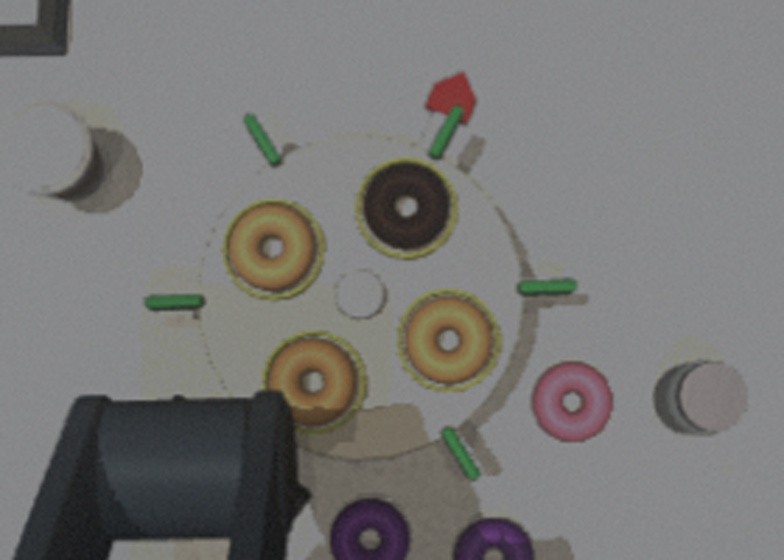

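```bash
python3 -c "
from ang import *
ang([(406,206),(272,246),(313,381),(449,341)])"
```

```text
C [0.5618 0.0498] r [0.0777 0.0785 0.0776 0.0788] ang [ -26.36   62.97  153.46 -117.14]
choc -26.763936730266423
```

Call:
step_arm:
  commands:
    - [0,0,-0.002,-0.013]
    - [0,0,-0.004,-0.026]
    - [0,0,-0.006,-0.039]
    - [0,0,-0.008,-0.052]
    - [0,0,-0.01,-0.065]
    - [0,-0.001,-0.012,-0.078]
    - [0,-0.001,-0.013,-0.085]
    - [0,-0.001,-0.013,-0.085]

```text
t: 6.45
tcp_pos: [0.4261, 0.1236, 0.0827]
tool_rot: [-0.354, 0.611, 0.355, 0.613]
force: [0.3, -0.2, -0.1]
finger_gap: -0.001
```

```bash
python3 look.py 7
```

```text
6.45 [0.4261 0.1236 0.0827] [ 0.3 -0.2 -0.1] r 0.1545 th 151.56 psi 60.17 [ 0.03  0.56  2.01  0.    0.57 -1.03]
```

View pics/t7.png

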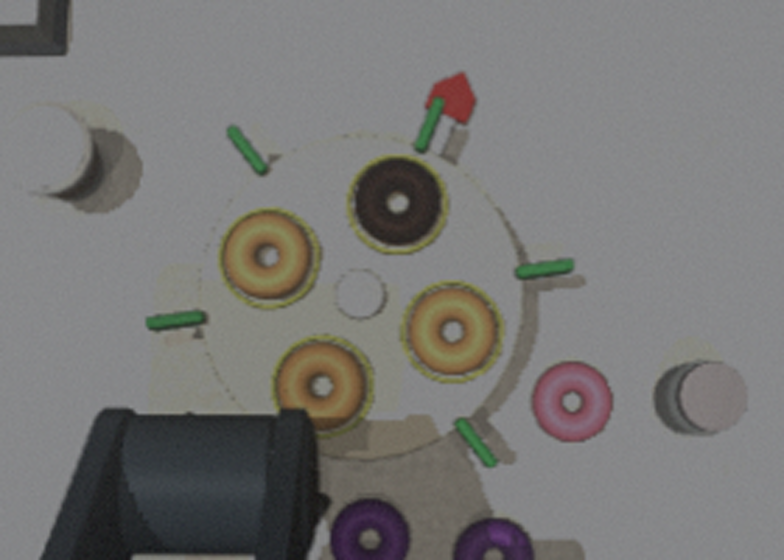

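Call:
step_arm:
  commands:
    - [0,0,0.004,0]
    - [0,0.001,0.008,0]
    - [-0.005,0.002,0.01,0]
    - [-0.03,0.002,0.01,0]
    - [-0.06,0.002,0.01,0]
    - [-0.09,0.002,0.01,0]
    - [-0.12,0.002,0.01,0]
    - [-0.14,0.002,0.01,0]

```text
t: 7.17
tcp_pos: [0.4297, 0.1334, 0.2256]
tool_rot: [-0.355, 0.61, 0.355, 0.614]
force: [0.6, 0.1, -0.0]
finger_gap: -0.001
```

Call:
step_arm:
  commands:
    - [-0.005,0.028,0.015,0]
    - [-0.01,0.056,0.03,0]
    - [-0.01,0.084,0.045,0]
    - [-0.01,0.112,0.06,0]
    - [-0.01,0.14,0.075,0]
    - [-0.01,0.168,0.09,0]
    - [-0.01,0.18,0.1,0]
    - [-0.01,0.18,0.1,0]

```text
t: 7.83
tcp_pos: [0.3213, 0.312, 0.2361]
tool_rot: [-0.356, 0.609, 0.356, 0.613]
force: [-0.3, -0.2, -0.0]
finger_gap: -0.0
```

```bash
python3 look.py 8; python3 - <<'E'
from h import *
im=optics.snapshot('scene')[:,:,::-1]; cv2.imwrite('pics/scene8.png',im); crop('',190,140,190,180,4,'pics/s8.png',im)
im=optics.snapshot('top')[:,:,::-1]; crop('',190,110,190,150,4,'pics/t8c.png',im)
E
```

```text
7.8333 [0.3213 0.312  0.2361] [-0.3 -0.2 -0. ] r 0.3558 th 132.56 psi 60.46 [ 0.52  0.28  1.86  0.    1.   -0.54]
```

View pics/t8c.png

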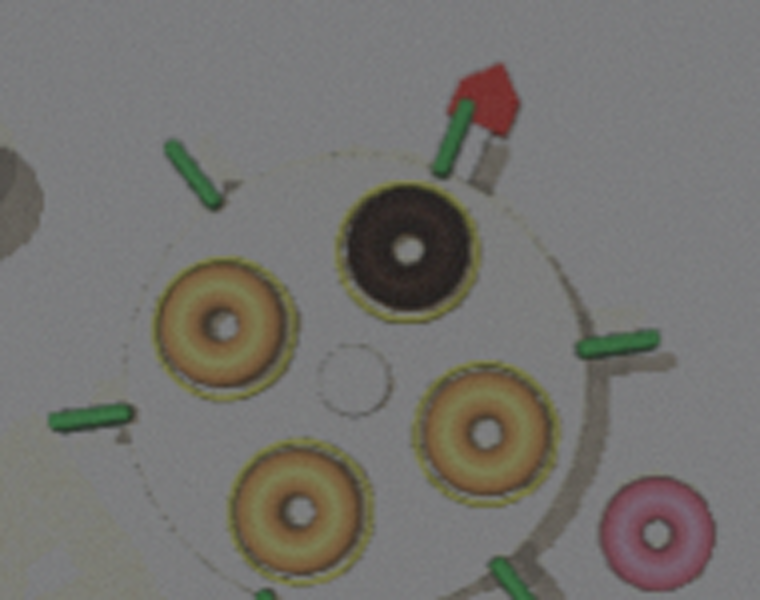

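View pics/s8.png

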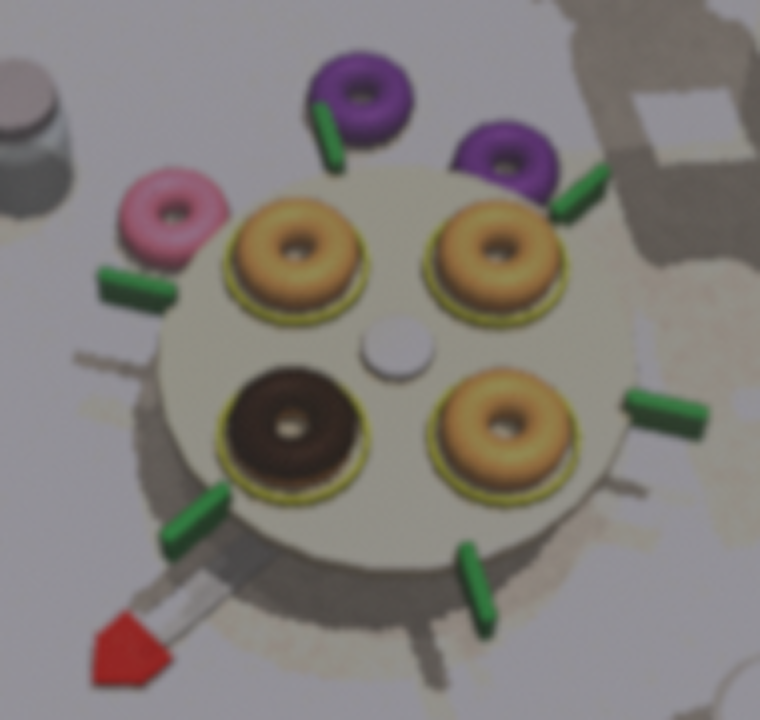

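```bash
python3 - <<'E'
from ang import *
ang([(409,248),(223,325),(301,511),(487,434)],190,110,4)
# rings in top
ang([(408,252),(226,329),(301,513),(486,435)],190,110,4)
f=lambda l:(np.array(l,float)+.5)/4-.5+[190,140]
for z,l in((.096,[(293,436),(504,437),(496,264),(296,263)]),(.119-.008,[(291,425),(506,424),(499,250),(298,249)])):
    D=ray('scene',f(l),z)[:,:2];C=D.mean(0);v=D-C;a=np.degrees(np.arctan2(v[:,1],v[:,0]));print(C.round(4),np.hypot(*v.T).round(4),a.round(2))
E
python3 -c "
from h import *
C=np.array([.562,.05,0])
im=cv2.imread('pics/scene8.png')
im=cv2.resize(np.ascontiguousarray(im[140:320,190:380]),None,fx=4,fy=4,interpolation=cv2.INTER_CUBIC)
def dr(a,z,r,c):
    p=[C+[q*np.cos(np.radians(a)),q*np.sin(np.radians(a)),z] for q in r]
    p=((proj('scene',np.array(p))-[190,140]+.5)*4-.5).round().astype(int); cv2.polylines(im,[p.reshape(-1,1,2)],False,c,1,cv2.LINE_AA)
t=np.linspace(0,360,73)
for rr,z in((.13,.09),(.183,.01)):
    P=np.array([C+[rr*np.cos(np.radians(a)),rr*np.sin(np.radians(a)),z] for a in t]);P=((proj('scene',P)-[190,140]+.5)*4-.5).round().astype(int);cv2.polylines(im,[P.reshape(-1,1,2)],True,(255,0,0),1)
dr(-21.5,.01,[.12,.226],(255,255,0)); dr(-21.5,.09,[0,.13],(255,0,255)); dr(-21.5,.104,[.13,.17],(255,255,255))
cv2.imwrite('pics/s8o.png',im)"
```

```text
C [0.5618 0.0495] r [0.0783 0.0784 0.0777 0.078 ] ang [ -20.94   68.92  159.35 -111.49]
choc -21.039939059973744
C [0.5603 0.0494] r [0.0774 0.0767 0.0774 0.077 ] ang [ -20.66   68.97  159.13 -111.02]
choc -20.89493314927095
[0.5621 0.0486] [0.0781 0.0781 0.0782 0.0781] [ -20.6    69.2   159.42 -110.73]
[0.5633 0.0494] [0.0795 0.0776 0.0787 0.0775] [ -20.72   69.24  159.36 -111.37]
```

View pics/s8o.png

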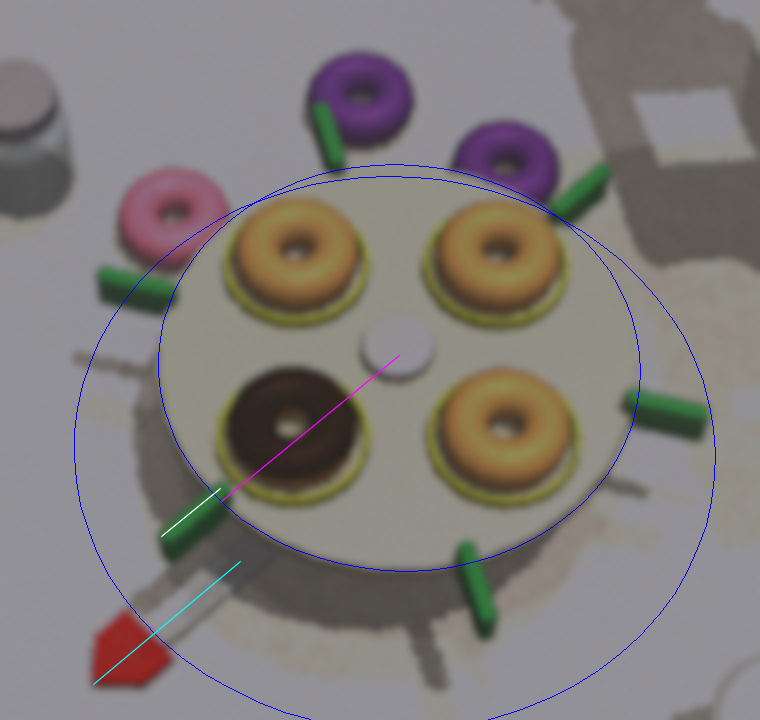

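```bash
python3 - <<'E'
from h import *
s=telemetry.sense();print(s['t'],abs(s['qd']).max(),s['force'])
im=optics.snapshot('top')[:,:,::-1]; a=cv2.imread('pics/top0.png')
cv2.imwrite('pics/cmp.png',np.vstack([a[100:300,130:440],im[100:300,130:440]]))
E
```

```text
7.9833 0.024619382956543968 [-0.3507638   0.84728129 -0.05528423]
```

View pics/cmp.png

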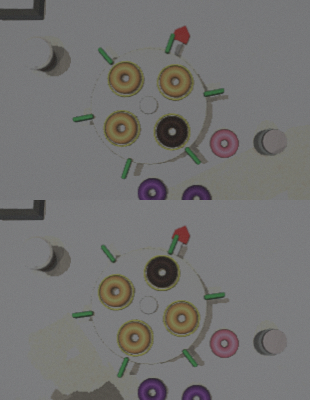

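The before and after pictures show the cup at (42,54), the shaker at (272,141) and the look-alikes unmoved. All four doughnuts are still in their holders, and the hand is clear.

```bash
python3 -c "
from station import manip
print(manip.sign_off())"
```

```text
the job is handed in; nothing more can be done
None
```

The chocolate doughnut now stands at the front, in line with the red pointer to within about 1°. I pushed one rim tab with the shut fingertips and turned the carousel about 116° counter-clockwise, finishing with a slow 5° push. The hand then backed off, lifted and moved clear, and the job was handed in at about 8 s.

- **Alignment:** the last checks put the chocolate doughnut at −20.6° to −21.0° (top and scene views agree). The pointer measures −21.3° to −21.6° from its position. That leaves about 0.5°, or less than 1 mm at the doughnut.
- **A disagreement:** the direction of the pointer's own short edges and arm read a few degrees differently, at −17° to −19.5°. I treated that as noise because those edges are short, and relied on the position estimates.
- **Surroundings:** all four doughnuts are in their holders. The cup, the shaker and the pink and purple look-alikes look unmoved between the first and last top pictures. The force readings I checked during the pushes were under 2 N.

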